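# Clamp a plaster mould with the star knob under the stand

### The arm

A 7-joint arm with a two-finger parallel gripper is mounted at the origin on the work surface. World frame = base frame: x ahead of the robot, y to its left, z up, the work surface at z = 0. Lengths are in m, angles in rad, forces in N, time in s.
With the tool pointing down it reaches from about 0.4 to 0.875 m from the base axis. Payload 19.3 kg.
Tool frame: the origin (TCP) lies on the mounting face of the last link; the fingertips stand 173 mm ahead of it and the grasp point (between the pads) lies 155 mm ahead of it (bot.grip_point_offset is the distance from the TCP to the grasp point, in m); z points along the fingers, y is the line along which they close (so a half turn about z gives the same grasp; the last joint's range is limited). The gripper opens to 85 mm and grips with 20 to 120 N. Pads are 22 mm wide; open, the fingers measure 114 mm over their backs; the gripper's body (76 mm by 85 mm) begins 54 mm behind the grasp point. The pads swing forward as they close: fully open they stand 13 mm farther back than shut.
Start: joints at [1.174, 0.521, -0.036, 1.599, 0.021, 1.021, -0.113], TCP at [0.201, -0.592, 0.405] pointing down, gripper open.
Joint ranges: [-2.91, 2.91], [-0.3, 2.13], [-1.5, 1.42], [0.17, 2.43], [-1.26, 4.41], [0.16, 1.93], [-2.52, 2.52]. Speed limits (rad/s): [1.89, 1.89, 2.39, 2.39, 3.01, 3.01, 3.01].

### API

Orientations are given as [roll, pitch, yaw] about the fixed x, y, z axes, in that order (R = Rz(yaw) Ry(pitch) Rx(roll)).
In Python, from workcell import bot gives the robot as it stands.
- The arm moves only by the tool arm_command, never from a script. Its argument "deltas" is a list of rows, each a list of 3 entries, a list of its own where there are three numbers: the shift along the tool's x, y, z in cm, then the turn, a rotation vector about the tool's x, y, z in rad, then the finger opening in cm, from 0 to 8.54. In form: [[[tx, ty, tz], [rx, ry, rz], claw], ...]. A call has 1 to 20 rows; each row shifts and turns the commanded pose from where the row before left it, along the tool's axes as they then stand; what a row does not reach is not made up. A row lasts 1/10 s, in which the tool goes at most 50 mm and 8.59 degrees, less where a joint would pass 70% of its speed; a pose out of reach is approached as far as the arm can. A call with a gripper value outside its range is refused whole. The fingers move at their own pace and stop on an object; "newtons" is the grip in N (left out, the last holds). Time passes only in rows, so rows that do not move let the fingers close. It gives the time, the measured TCP pose, the force, the opening and the grip force at its end, in the units of the state.
- bot.observe(): the state, without advancing time (a new reading comes with each control period).
- bot.grab_frame(name): name is "scene" or "side" or "wrist"; returns a dict with "frame" (480x640x3 uint8, red, green, blue), "K" (3x3 intrinsics, pixels), "rvec" (rotation vector, rad) and "tvec" (3), from world to camera coordinates, as OpenCV has them; the wrist camera has in their place "T_tool_cam" (4x4, takes a point from camera to tool coordinates, whose origin is the TCP and whose axes are the flange's). Camera axes: x right, y down, z forward; pixel columns grow to the right and rows downward; lengths in m; the calibration is good to about 2 mm. A picture is of the moment at which its call begins: read the wrist's pose just before it. There is no depth.
- bot.job_done(): hands the job in; it is judged then, once.
Trained networks look in a picture, given as the dict that the camera call returned (one of the last four; its "shot" number tells which), for a name from the list of things; names that differ only in an ending like _2 or _b are one class to them, and where a whole thing is asked for, a point or a joint stands for the part that bears it (a point fixed in the world has none). Each returns a list of dicts, best first, with "p" (0 to 1); they miss things now and then, are a little off and sometimes report something else, mostly with a low value. They report only what shows in the picture. A call takes as long as a camera call. They do not tell look-alikes from the thing itself.
- bot.find_in(name, picture): "rect" ([left, top, width, height] in pixels, round what is visible of it).
- bot.mark_of(name, picture): "at" ([column, row] in pixels: a listed point, or the origin of a listed thing).
The state is a dict: "clock": time; "qpos": joint angles; "qd": joint speeds; "joint_efforts": joint torques, N m; "position": TCP position; "tool_rot": TCP orientation; "force": force on the tool from outside, world axes, zero at the start; "moment": the same for the moment, N m; "grip_width": finger opening in m; "finger_force": force on a finger pad.
Only numpy, scipy, OpenCV 4.12 (cv2) and the standard library are available. Lean on these libraries where they do the work, as an engineer would, in place of code of your own. Each camera call takes 0.05 s, during which the arm holds its last target. There are 200 camera calls.

### The job

Stand the plaster mould upright on the plywood clamping stand, home in the corner of the low L-shaped stop: its long side flush along the long bar and its end against the short bar. Then turn the star knob under the stand until the clamp arm above holds the mould firmly against the long bar, but gently: plaster chips if it is squeezed with more than 20 N. Leave everything else where it is.

Things in the scene. Friction and masses are not known exactly. Their poses are not given: they have to be found in the camera images.
- stand: Plywood stand fixed to the bench, open in front. Shelf 176 x 270 mm, 18 mm thick, top 140 and underside 122 mm above the bench, on two side panels with a rear rail below. Origin: on the bench under the knob's axis; x horizontally to the rear, y left seen from the front, z up. The shelf spans x -36 (front edge, robot's side) to +140, y -125 to +145 mm.
- front (a point): Middle of the shelf's front edge above the knob, 36 mm in front of the knob's axis, at the height of the shelf's top (140 mm). Axes as the stand.
- knob (a point): Star knob hanging under the shelf, axis vertical: hub of radius 19 mm, five steel rods of radius 5 mm at 72 degrees, each with a black ball of radius 11 mm at its end, ball centres 72 mm from the axis. Point: on the axis at the balls' height, 96 mm above the bench; its -x axis points along one rod. Front balls reach up to 47 mm past the shelf's edge, to be pushed sideways from above, in strokes.
- shaft (a point): Where the shaft passes the shelf's top, on the knob's axis. Knob and clamp arm are one rigid part; counter-clockwise from above tightens (front balls go to the stand's -y). The shaft is stiff: 0.45 N m, 5 to 10 N at a ball, turns it, and it stays where it is left. Once the pad meets the seated mould, a push at a ball climbs about 4 N or more per mm. Friction keeps up to 8 N at the pad.
- pad: Upright black rubber pad at the end of the clamp arm, radius 14 mm, 3 to 21 mm above the shelf's top, 55 mm from the knob's axis, opposite the rod on the knob's -x. Origin: centre of its underside. Steel arm 10 mm wide, top 17 mm above the shelf, hub radius 12 mm. Starts 50 to 75 degrees clockwise of the stand's +x; meets the seated mould's right long side at 12 degrees before to 3 past +x.
- stops: Low L-shaped wooden stop screwed on the shelf, left of the clamp arm, axes parallel to the stand's. Bars 10 mm wide, 12 mm high. Origin: inner corner, at the shelf's top. Long bar: inner face y = 0, from x -75 to +10 mm. Short bar: inner face x = 0, from y -45 to 0 mm. The mould when home has its centre at x -35, y -28 mm, long sides along x.
- mould: Off-white plaster block mould, 70 mm long (x), 56 mm wide (y), 60 mm high (z), about 0.28 kg, with a grey seam round its middle and a small dark pouring hole on top; it stands on the bench. Origin: centre of its underside.
- jar: Closed glaze jar with a black lid, radius 30 mm, 80 mm high, standing on the bench near the mould. A bystander. Origin: centre of its underside.
- cup: Small terracotta cup, radius 20 mm, 40 mm high, standing on the shelf to the left of the stop. A bystander. Origin: centre of its underside.
- mug: White mug, radius 40 mm, 90 mm high, on the bench to the left. A bystander. Origin: centre of its underside.
- bowl: Terracotta bowl, radius 60 mm, 50 mm high, on the bench to the left. A bystander. Origin: centre of its underside.
- rib: Wooden-handled spatula, 200 mm long, lying on the bench in front of the robot. A bystander. Origin: near its middle, x along it.
- brush: Flat brush, 200 mm long, lying on the bench behind the stand. A bystander. Origin: near its middle, x along it.
Mind the look-alikes: they are no part of the job. Leave any yellow look-alike of the mould alone.

How it is judged:
On the way:
1. the mould stands upright on the shelf in the corner of the stop (within 12 mm), let go, before the clamp bears on it (distance between mould and stops below 0.057 m and angle between mould's own z axis and vertical below 0.06 rad and z of mould in the frame of stops below 0.003 m and contact force between the fingers and mould below 0.1 N and contact force between pad and mould below 1 N), for 0.2 s.
At the end, for the whole second after the job is handed in: the mould stands upright on the shelf, its long side within 2.5 mm of the long bar and its end within 3.5 mm of the short bar, parallel within 3 degrees, at rest, and the clamp's pad presses it with more than 3 N, the knob let go (x of mould in the frame of stops between -0.0385 and -0.033 m and y of mould in the frame of stops between -0.0305 and -0.026 m and z of mould in the frame of stops between -0.003 and 0.003 m and angle between mould's own z axis and vertical below 0.05 rad and angle between the x axis of mould and the x axis of stops, either way round below 0.06 rad and contact force between pad and mould above 3 N and linear speed of mould below 0.01 m/s); the robot touches nothing.
It fails at once if the clamp squeezes the mould with more than 20 N (the plaster chips) (contact force between pad and mould above 20 N).
It fails at once if a bystander is shifted by more than 30 mm (distance of any of jar, cup, mug, bowl, rib, brush from where it was at the start of the episode above 0.03 m).
It also fails if it takes over 72 s, if anything falls off the work surface, if the arm or the gripper's body presses on something with over 40 N, if the wrist force passes 120 N, or if a joint passes its speed limit or range.

## Working session

There is one attempt and no reset: what is moved stays moved. The work goes in short steps, Python scripts to look and compute and a tool call to move; the robot and the scene stay as the last step left them, time stands still between calls to the robot, and variables do not carry over. Pictures are saved under pics/ and viewed, at most 10 in all, crops included, and the job is handed in when it is done.

Besides the shell and the picture viewer there is one more tool, called as name(argument=value, ...), one argument or row to a line, values as JSON. arm_command: Moves the arm, as the interface text tells. Its arguments: {"type":"object","properties":{"deltas":{"type":"array","items":{"type":"array"}},"newtons":{"type":"number"}},"required":["deltas"]}

```bash
ls; mkdir -p pics
cat > h.py <<'E'
import numpy as np, cv2
from scipy.spatial.transform import Rotation as R
from workcell import bot
def grab(n):
    s=bot.observe(); f=bot.grab_frame(n); f['_s']=s; return f
def cam(f):
    if 'rvec' in f:
        Rm=cv2.Rodrigues(np.array(f['rvec'],float))[0]; t=np.array(f['tvec'],float).ravel()
        return Rm.T, -Rm.T@t
    s=f['_s']; T=np.eye(4); T[:3,:3]=R.from_euler('xyz',s['tool_rot']).as_matrix(); T[:3,3]=s['position']
    T=T@np.array(f['T_tool_cam']); return T[:3,:3],T[:3,3]
def onz(f,px,z):
    Rw,c=cam(f); d=Rw@np.linalg.inv(np.array(f['K']))@np.array([px[0],px[1],1.]); return c+d*(z-c[2])/d[2]
def ray(f,px):
    Rw,c=cam(f); d=Rw@np.linalg.inv(np.array(f['K']))@np.array([px[0],px[1],1.]); return c,d/np.linalg.norm(d)
def tri(l):
    A=0;b=0
    for c,d in l:
        P=np.eye(3)-np.outer(d,d); A=A+P; b=b+P@c
    return np.linalg.solve(A,b)
def proj(f,p):
    Rw,c=cam(f); q=np.array(f['K'])@(Rw.T@(np.array(p)-c)); return q[:2]/q[2]
def save(f,name,box=None,k=1):
    im=f['frame'][:,:,::-1]
    if box: x,y,w,h=box; im=im[y:y+h,x:x+w]
    if k!=1: im=cv2.resize(im,None,fx=k,fy=k,interpolation=cv2.INTER_CUBIC)
    cv2.imwrite('pics/'+name,im)
E
cat > a.py <<'E'
from h import *
s=bot.observe(); print(s['position'],s['tool_rot'],s['clock'],s['grip_width'],bot.grip_point_offset)
fs={n:grab(n) for n in('scene','side')}
for n,f in fs.items(): save(f,n+'0.png'); print(n,cam(f)[1])
H=dict(front=.14,knob=.096,shaft=.14,pad=.143,stops=.14,mould=0,jar=0,cup=.14,stand=0)
for n,z in H.items():
    for c,f in fs.items():
        for m in bot.mark_of(n,f)[:3]:
            print(n,c,np.round(m['at']),round(m['p'],2),onz(f,m['at'],z).round(4))
E
python3 a.py
```

```text
pics
[ 0.20055967 -0.59179628  0.40413861] [-3.14049505e+00  6.03829884e-05  3.26761651e-01] 0.0 0.08540999544433171 0.1547
scene [1.16331247 0.22914454 0.96471218]
side [ 0.44503715 -1.20013051  0.98509435]
front scene [321. 214.] 0.68 [0.479  0.0205 0.14  ]
front side [293. 236.] 0.84 [0.4698 0.0014 0.14  ]
shaft side [308. 234.] 0.96 [0.5117 0.0103 0.14  ]
pad scene [317. 262.] 0.72 [0.6098 0.0493 0.143 ]
pad scene [287. 223.] 0.61 [ 0.5268 -0.0442  0.143 ]
pad side [307. 233.] 0.51 [0.5105 0.0081 0.143 ]
pad side [314. 246.] 0.44 [ 0.526  -0.0539  0.143 ]
stops scene [325. 268.] 0.69 [0.6176 0.0685 0.14  ]
stops side [341. 224.] 0.66 [0.6114 0.0469 0.14  ]
mould scene [204. 214.] 0.88 [ 0.4452 -0.3123  0.    ]
mould scene [200. 160.] 0.86 [ 0.2594 -0.4094  0.    ]
mould scene [229. 254.] 0.74 [ 0.549  -0.1969  0.    ]
mould side [219. 396.] 0.89 [ 0.2763 -0.4109  0.    ]
mould side [327. 322.] 0.73 [ 0.5444 -0.1999  0.    ]
mould side [292. 358.] 0.72 [ 0.4469 -0.3162  0.    ]
jar scene [173. 260.] 0.85 [ 0.6022 -0.323   0.    ]
jar side [354. 357.] 0.58 [ 0.5992 -0.3277  0.    ]
jar side [342. 222.] 0.44 [0.6426 0.2671 0.    ]
cup scene [352. 260.] 0.62 [0.5836 0.1164 0.14  ]
cup side [330. 206.] 0.45 [0.5911 0.1494 0.14  ]
stand scene [318. 258.] 0.9 [ 0.5032  0.0163 -0.    ]
stand side [309. 271.] 0.61 [0.5139 0.0182 0.    ]
```

View pics/scene0.png

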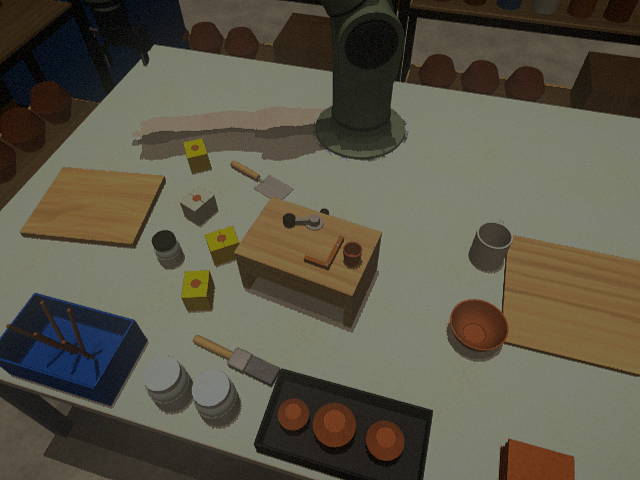

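View pics/side0.png

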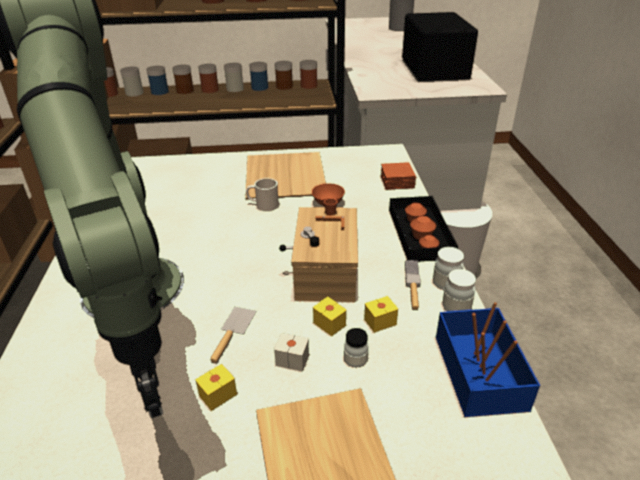

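Scene view: white block with grey seam at (199,205) in the scene picture and (292,352) in the side picture. Yellow look-alikes are at scene (196,155), (222,244), (198,289). The white one is the plaster mould, since the description says off-white. Jar is at (167,247), stand at about (310,250).

```bash
cat > b.py <<'E'
from h import *
f=grab('wrist'); print(np.round(f['T_tool_cam'],3).tolist(), np.round(f['K'],0).tolist())
f=grab('scene'); g=grab('side')
P=[onz(f,p,.14) for p in [(268,200),(382,234),(352,291),(237,249)]]
print(np.round(P,3))
for a,b in zip(P,P[1:]+P[:1]): print(np.linalg.norm(b-a), np.degrees(np.arctan2(*(b-a)[1::-1])))
save(f,'m0.png',(150,170,120,90),5)
E
python3 b.py
```

```text
[[0.001, -0.952, -0.306, 0.077], [1.0, 0.001, 0.001, -0.001], [-0.001, -0.306, 0.952, 0.031], [0.0, 0.0, 0.0, 1.0]] [[410.0, 0.0, 318.0], [0.0, 410.0, 243.0], [0.0, 0.0, 1.0]]
[[ 0.472 -0.109  0.14 ]
 [ 0.5    0.163  0.14 ]
 [ 0.657  0.135  0.14 ]
 [ 0.622 -0.124  0.14 ]]
0.2732900178898242 84.12889887032138
0.15967224124760962 -9.998256975159286
0.2617230259000234 -97.71864095217529
0.1508203573975892 174.20921132833928
```

View pics/m0.png

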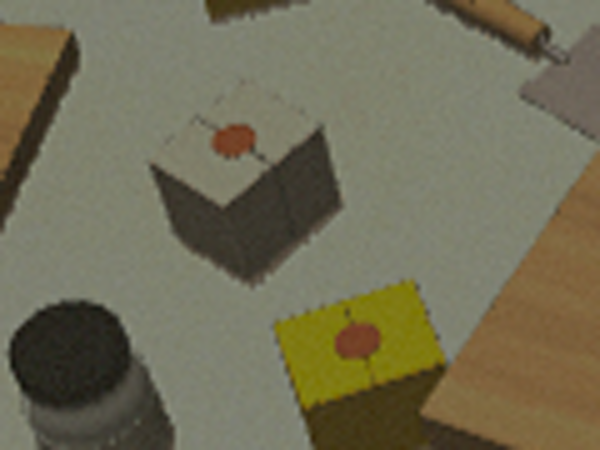

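Crop: the off-white block (top corners at crop (150,162),(245,80),(322,128),(228,207)) has a grey seam and the pouring hole. It is the mould. A yellow look-alike sits beside it.

```bash
cat > c.py <<'E'
from h import *
f=grab('scene')
P=[onz(f,(x/5+150,y/5+170),.06) for x,y in [(150,162),(245,80),(322,128),(228,207)]]
print(np.round(P,3), np.mean(P,0))
for a,b in zip(P,P[1:]+P[:1]): print(np.linalg.norm(b-a), np.degrees(np.arctan2(*(b-a)[1::-1])))
E
python3 c.py
```

```text
[[ 0.472 -0.353  0.06 ]
 [ 0.406 -0.331  0.06 ]
 [ 0.427 -0.279  0.06 ]
 [ 0.489 -0.302  0.06 ]] [ 0.44844286 -0.3161678   0.06      ]
0.06899770638091471 161.55282431134881
0.05649868236531739 68.51899343245695
0.06606116346637562 -20.613456161148473
0.053922404050804264 -108.45405263493114
```

arm_command(
  deltas=[
    [[3.2, -1.8, 0], [0, 0, 0], 8.5],
    [[3.2, -1.8, 0], [0, 0, 0], 8.5],
    [[3.2, -1.8, 0], [0, 0, 0], 8.5],
    [[3.2, -1.8, 0], [0, 0, 0], 8.5],
    [[3.2, -1.8, 0], [0, 0, 0], 8.5],
    [[3.2, -1.8, 0], [0, 0, 0], 8.5],
    [[3.2, -1.8, 0], [0, 0, 0], 8.5],
    [[3.2, -1.8, 0], [0, 0, 0], 8.5],
    [[3.2, -1.8, 0], [0, 0, 0], 8.5],
    [[3.2, -1.8, 0], [0, 0, 0], 8.5],
    [[0, 0, 0], [0, 0, 0.13], 8.5],
    [[0, 0, 0], [0, 0, 0.13], 8.5],
    [[0, 0, 0], [0, 0, 0.13], 8.5],
    [[0, 0, 0], [0, 0, 0.13], 8.5],
    [[0, 0, 0], [0, 0, 0.13], 8.5],
    [[0, 0, 0], [0, 0, 0], 8.5],
    [[0, 0, 0], [0, 0, 0], 8.5],
  ],
)

```text
clock: 2.9
position: [0.446, -0.3186, 0.4047]
tool_rot: [3.142, 0.0, -0.319]
force: [0.1, -0.7, 0.2]
grip_width: 0.0852
finger_force: 0.0
```

```bash
cat > d.py <<'E'
from h import *
f=grab('wrist'); s=f['_s']; print(s['position'],s['tool_rot'],s['clock'],s['force'])
save(f,'w1.png')
for n,z in dict(mould=0,jar=0).items():
    for m in bot.mark_of(n,f)[:3]: print(n,m['at'],m['p'],onz(f,m['at'],z))
E
python3 d.py
```

```text
[ 0.44599797 -0.3186079   0.4047192 ] [ 3.14153792e+00  9.17858250e-06 -3.19049016e-01] 2.9 [ 0.10864301 -0.69539437  0.21064481]
mould [323.6, 198.9] 0.83 [ 0.44421822 -0.32406975  0.        ]
mould [454.8, 331.7] 0.65 [ 0.27029803 -0.40940232  0.        ]
jar [274.1, 19.2] 0.75 [ 0.59801588 -0.33160355  0.        ]
```

View pics/w1.png

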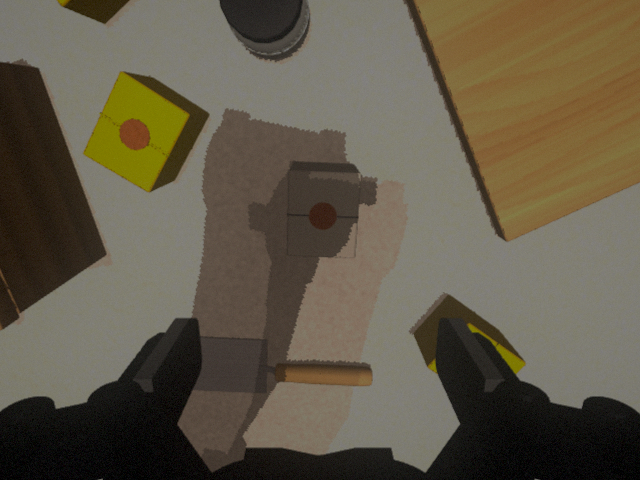

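Wrist view: the mould top is well aligned, with corners about (288,172),(358,172),(357,257),(288,257) and the hole at (322,216). The rib lies below at (285,370).

```bash
cat > e.py <<'E'
from h import *
f=grab('wrist'); s=f['_s']
P=[onz(f,p,.06) for p in [(288,172),(358,172),(357,257),(288,257)]]
print(np.round(P,4), np.mean(P,0), onz(f,(322,216),.06))
for a,b in zip(P,P[1:]+P[:1]): print(np.linalg.norm(b-a), np.degrees(np.arctan2(*(b-a)[1::-1])))
E
python3 e.py
```

```text
[[ 0.4843 -0.3081  0.06  ]
 [ 0.4676 -0.3586  0.06  ]
 [ 0.4021 -0.3382  0.06  ]
 [ 0.4197 -0.285   0.06  ]] [ 0.44343732 -0.32246204  0.06      ] [ 0.44352916 -0.32187683  0.06      ]
0.0532152827619137 -108.30990935919202
0.06862648551957481 162.71590307625854
0.05597672700992134 71.68057971270075
0.06862331639893743 -19.589827391297057
```

arm_command(
  deltas=[
    [[-0.1, 0.4, 0], [0, 0, 0], 8.5],
    [[0, 0, 2.7], [0, 0, 0], 8.5],
    [[0, 0, 2.7], [0, 0, 0], 8.5],
    [[0, 0, 2.7], [0, 0, 0], 8.5],
    [[0, 0, 2.7], [0, 0, 0], 8.5],
    [[0, 0, 2.7], [0, 0, 0], 8.5],
    [[0, 0, 2.7], [0, 0, 0], 8.5],
    [[0, 0, 2.7], [0, 0, 0], 8.5],
    [[0, 0, 2.7], [0, 0, 0], 8.5],
    [[0, 0, 0], [0, 0, 0], 8.5],
    [[0, 0, 0], [0, 0, 0], 4.5],
    [[0, 0, 0], [0, 0, 0], 4.5],
    [[0, 0, 0], [0, 0, 0], 4.5],
    [[0, 0, 0], [0, 0, 0], 4.5],
    [[0, 0, 0], [0, 0, 0], 4.5],
    [[0, 0, 0], [0, 0, 0], 4.5],
    [[0, 0, 0], [0, 0, 0], 4.5],
    [[0, 0, 0], [0, 0, 0], 4.5],
  ],
  newtons=40,
)

```text
clock: 4.9
position: [0.444, -0.3225, 0.1903]
tool_rot: [3.141, -0.002, -0.323]
force: [-2.0, 0.5, 6.6]
grip_width: 0.0561
finger_force: 42.6
```

Grasped at 56 mm. Next I lift and look at the stand from above.

arm_command(
  deltas=[
    [[0, 0, -2], [0, 0, 0], 4.5],
    [[0, 0, -3.8], [0, 0, 0], 4.5],
    [[0, 0, -3.8], [0, 0, 0], 4.5],
    [[0, 0, -3.8], [0, 0, 0], 4.5],
    [[0, 0, -3.8], [0, 0, 0], 4.5],
    [[0, 0, -3.8], [0, 0, 0], 4.5],
    [[0, 0, -3.8], [0, 0, 0], 4.5],
    [[0, 0, -3.8], [0, 0, 0], 4.5],
    [[0, 0, 0], [0, 0, -0.1], 4.5],
    [[0, 0, 0], [0, 0, -0.1], 4.5],
    [[0.4, -4.1, 0], [0, 0, 0], 4.5],
    [[0.4, -4.1, 0], [0, 0, 0], 4.5],
    [[0.4, -4.1, 0], [0, 0, 0], 4.5],
    [[0.4, -4.1, 0], [0, 0, 0], 4.5],
    [[0.4, -4.1, 0], [0, 0, 0], 4.5],
    [[0.4, -4.1, 0], [0, 0, 0], 4.5],
    [[0, 0, 0], [0, 0, 0], 4.5],
    [[0, 0, 0], [0, 0, 0], 4.5],
  ],
)

```text
clock: 6.7
position: [0.4974, -0.0803, 0.4756]
tool_rot: [3.141, -0.001, -0.121]
force: [-0.7, -0.7, -3.0]
grip_width: 0.056
finger_force: 44.1
```

```bash
cat > d.py <<'E'
from h import *
f=grab('wrist'); s=f['_s']; print(s['position'],s['tool_rot'],s['clock'],s['force'],s['grip_width'])
save(f,'w2.png')
for n,z in dict(front=.14,shaft=.14,stops=.14,pad=.143,cup=.14,knob=.096,mould=.3).items():
    for m in bot.mark_of(n,f)[:2]: print(n,m['at'],m['p'],onz(f,m['at'],z).round(4))
E
python3 d.py
```

```text
[ 0.49743109 -0.08028584  0.47558889] [ 3.14140959e+00 -1.07616671e-03 -1.21385552e-01] 6.7 [-0.71794292 -0.65662929 -3.02797778] 0.0559998365980487
front [198.4, 261.5] 0.71 [0.4733 0.0175 0.14  ]
shaft [201.4, 220.5] 0.9 [0.5059 0.0082 0.14  ]
stops [88.9, 89.1] 0.75 [0.6078 0.0665 0.14  ]
pad [263.9, 191.0] 0.88 [ 0.5231 -0.0433  0.143 ]
cup [38.8, 138.6] 0.83 [0.5797 0.1119 0.14  ]
cup [451.6, 338.9] 0.18 [ 0.3795 -0.1797  0.14  ]
mould [435.2, 125.1] 0.81 [ 0.5648 -0.1286  0.3   ]
mould [322.5, 300.5] 0.65 [ 0.5046 -0.0831  0.3   ]
```

View pics/w2.png

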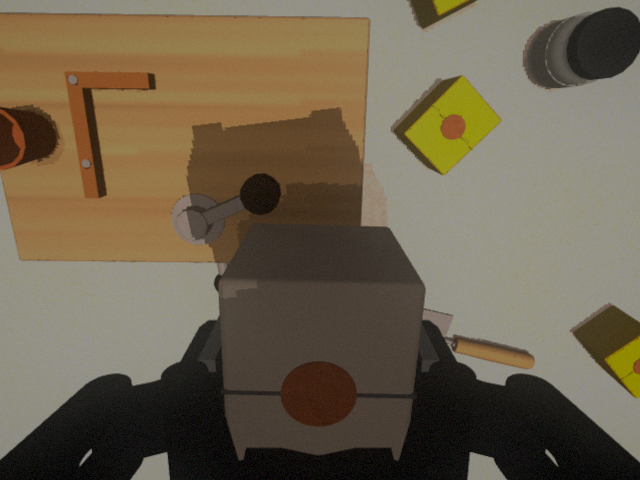

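Wrist view: the stop's inner corner is near (88,88), long bar down to (104,196), short bar to (155,88). The shaft is at (200,218), pad at (262,194), cup at (20,138), shelf front edge at row 260. I'll enlarge the stop.

```bash
cat > e.py <<'E'
from h import *
f=grab('wrist'); save(f,'w2c.png',(50,60,130,145),4)
P={k:onz(f,p,.14) for k,p in dict(fl=(20,259.5),fr=(222,262),rr=(369,18.5),rf=(363,228),rl=(5,13.5)).items()}
for k,v in P.items(): print(k,v.round(4))
a=lambda p,q: np.degrees(np.arctan2(*(P[q]-P[p])[1::-1]))
print('front',a('fr','fl')-90,'rear',a('rr','rl')-90,'right',a('rf','rr'))
E
python3 e.py
```

```text
fl [0.4925 0.155  0.14  ]
fr [ 0.471  -0.0022  0.14  ]
rr [ 0.6279 -0.1318  0.14  ]
rf [ 0.4851 -0.115   0.14  ]
rl [0.6601 0.1058 0.14  ]
front -7.8051883865950344 rear -7.719674933200807 right -6.6967338833228665
```

View pics/w2c.png

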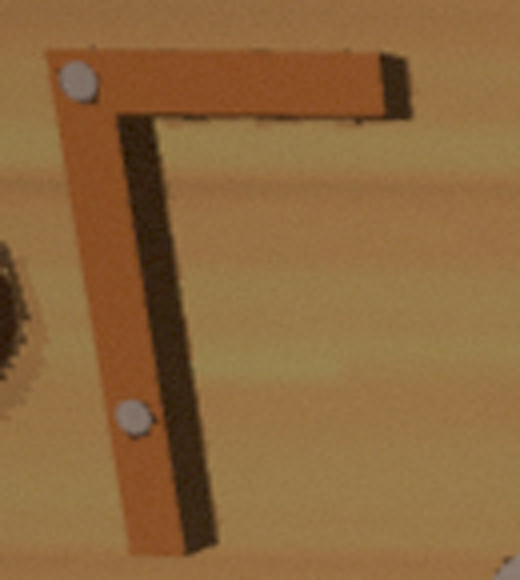

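Enlarged: the stop's top inner corner is at crop (117,115), long bar's end at (131..185,552), short bar's end at (381..387,53..116). Now I fit the stop's pose.

```bash
cat > g.py <<'E'
from h import *
from scipy.optimize import least_squares
f=grab('wrist')
D=[((0,0,.012),(117,115)),((.01,.01,.012),(47,50)),((-.075,0,.012),(185,553)),((-.075,.01,.012),(131,554)),((-.075,0,0),(217,543)),((0,-.045,.012),(387,116)),((.01,-.045,.012),(381,53)),((0,-.045,0),(411,120)),((.01,-.045,0),(408,60)),((0,0,0),(154,117))]
M=np.array([d[0] for d in D]); U=np.array([((d[1][0]+.5)/4-.5+50,(d[1][1]+.5)/4-.5+60) for d in D])
def res(q):
    c,s=np.cos(q[2]),np.sin(q[2]); dz=.14
    return np.concatenate([proj(f,[q[0]+c*m[0]-s*m[1],q[1]+s*m[0]+c*m[1],dz+m[2]])-u for m,u in zip(M,U)])
r=least_squares(res,[.61,.06,-.12]); print(r.x,np.degrees(r.x[2]),np.abs(r.fun).max(),r.fun.round(1))
x,y,a=r.x
home=np.array([x+np.cos(a)*-.035-np.sin(a)*-.028, y+np.sin(a)*-.035+np.cos(a)*-.028]); print('home',home)
s=f['_s']
sh=onz(f,(201,219),.14); print(s['position'],s['tool_rot'],'shaft in stops',R.from_euler('z',-a).apply(sh-[x,y,.14]))
m=onz(f,(38.8,138.6),.14); print('cup',R.from_euler('z',-a).apply(m-[x,y,.14]))
pd=onz(f,(262,192),.161); v=pd-sh; print('pad',pd,np.hypot(*v[:2]),np.degrees(np.arctan2(v[1],v[0])-a))
# bottom of held mould? seam/top corners
P=[onz(f,p,.4756-.1903+.06) for p in [(220,281),(424,286)]]; print(np.round(P,4))
E
python3 g.py
```

```text
[ 0.60820423  0.06512481 -0.13547285] -7.762022571452925 1.0707800460976102 [-0.2 -0.5 -0.5 -0.7 -0.   1.1 -0.5  0.6  0.2  0.3  0.1  0.2 -0.2 -0.3
  0.9  0.1  0.1 -0.4  0.1 -0.1]
home [0.56974326 0.04210842]
[ 0.49766876 -0.08136803  0.47471329] [-3.14158316e+00  3.76302884e-05 -1.23848050e-01] shaft in stops [-0.09208547 -0.07119564  0.        ]
cup [-0.034022    0.04076908  0.        ]
pad [ 0.52577326 -0.04587749  0.161     ] 0.05601350654499113 -63.03212496173617
[[ 0.5356 -0.0607  0.3453]
 [ 0.5278 -0.113   0.3453]]
```

arm_command(
  deltas=[
    [[0, 0, 0], [0, 0, 0.013], 4.5],
    [[1.27, -3.2, 0], [0, 0, 0], 4.5],
    [[1.27, -3.2, 0], [0, 0, 0], 4.5],
    [[1.27, -3.2, 0], [0, 0, 0], 4.5],
    [[1.27, -3.2, 0], [0, 0, 0], 4.5],
    [[0, 0, 2], [0, 0, 0], 4.5],
    [[0, 0, 2], [0, 0, 0], 4.5],
    [[0, 0, 2], [0, 0, 0], 4.5],
    [[0, 0, 2], [0, 0, 0], 4.5],
    [[0, 0, 2], [0, 0, 0], 4.5],
    [[0, 0, 2], [0, 0, 0], 4.5],
    [[0, 0, 1], [0, 0, 0], 4.5],
    [[0, 0, 0], [0, 0, 0], 4.5],
    [[0, 0, 0], [0, 0, 0], 4.5],
  ],
)

```text
clock: 8.6
position: [0.5657, 0.039, 0.3453]
tool_rot: [-3.141, -0.0, -0.136]
force: [0.6, 0.4, -3.3]
grip_width: 0.0558
finger_force: 44.1
```

```bash
cat > d.py <<'E'
from h import *
f=grab('wrist'); s=f['_s']; print(s['position'],s['tool_rot'],s['clock'],s['force'],s['grip_width'])
im=f['frame']; save(f,'w3.png')
E
python3 d.py
```

```text
[0.56570539 0.03895411 0.34531983] [-3.14139947e+00 -4.89337344e-04 -1.36432927e-01] 8.6 [ 0.58193868  0.40996952 -3.26977289] 0.05583661884253044
```

View pics/w3.png

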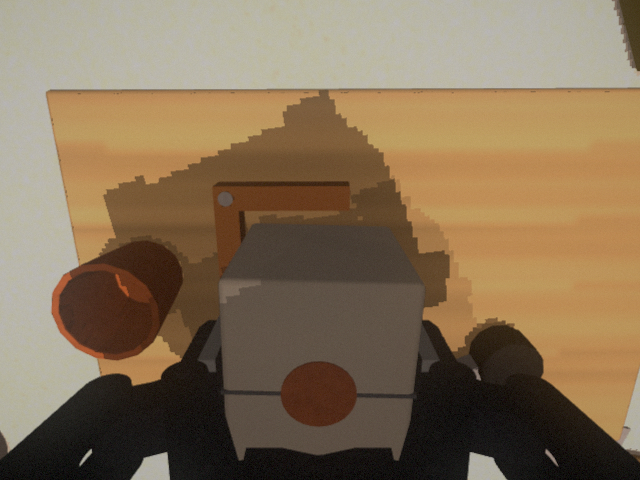

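The stop corner shows at (243,212) and the mould's lower rear edge at (249..392,225), just short of the short bar. The cup is clear on the left.

```bash
cat > e.py <<'E'
from h import *
f=grab('wrist')
q=np.array([.6082,.0651,.14]); Rz=R.from_euler('z',.1355)
for p,z in [((249,225),.155),((392,226),.155),((220,281),.215),((424,281),.215),((243,211),.152),((349,210),.152)]: print(p,(Rz.apply(onz(f,p,z)-q)*1000).round(1))
E
python3 e.py
```

```text
(249, 225) [-4.9 -4.1 15. ]
(392, 226) [ -5.3 -61.6  15. ]
(220, 281) [-3.7 -6.2 75. ]
(424, 281) [ -3.7 -59.6  75. ]
(243, 211) [ 0.2 -1.5 12. ]
(349, 210) [  0.6 -44.4  12. ]
```

arm_command(
  deltas=[
    [[0, 0, 0.5], [0, 0, 0], 4.5],
    [[0, 0, 0.5], [0, 0, 0], 4.5],
    [[0, 0, 0.3], [0, 0, 0], 4.5],
    [[0, 0, 0.1], [0, 0, 0], 4.5],
    [[0, 0, 0.1], [0, 0, 0], 4.5],
    [[0, 0, 0], [0, 0, 0], 4.5],
    [[0, 0, 0], [0, 0, 0], 4.5],
  ],
)

```text
clock: 9.4
position: [0.5652, 0.0389, 0.3303]
tool_rot: [3.141, 0.0, -0.136]
force: [-9.1, -1.4, 12.5]
grip_width: 0.056
finger_force: 45.4
```

arm_command(
  deltas=[
    [[0, 0, -0.05], [0, 0, 0], 4.5],
    [[0.1, 0, 0], [0, 0, 0], 4.5],
    [[0.1, 0, 0], [0, 0, 0], 4.5],
    [[0.1, 0, 0], [0, 0, 0], 4.5],
    [[0, 0, 0], [0, 0, 0], 4.5],
  ],
)

```text
clock: 9.9
position: [0.5683, 0.0386, 0.3304]
tool_rot: [-3.142, 0.001, -0.136]
force: [-5.8, 0.3, 6.8]
grip_width: 0.056
finger_force: 45.1
```

arm_command(
  deltas=[
    [[0, -0.1, 0], [0, 0, 0], 4.5],
    [[0, -0.1, 0], [0, 0, 0], 4.5],
    [[0, -0.1, 0], [0, 0, 0], 4.5],
    [[0, 0, 0], [0, 0, 0], 4.5],
  ],
)

```text
clock: 10.3
position: [0.5691, 0.0413, 0.3304]
tool_rot: [3.141, -0.001, -0.136]
force: [-0.1, -3.9, 3.8]
grip_width: 0.0558
finger_force: 44.9
```

Force is modest. I continue in small steps until the stops push back.

arm_command(
  deltas=[
    [[0.1, 0, 0], [0, 0, 0], 4.5],
    [[0, -0.05, 0], [0, 0, 0], 4.5],
    [[0, 0, 0], [0, 0, 0], 4.5],
  ],
)

```text
clock: 10.6
position: [0.5695, 0.0415, 0.3304]
tool_rot: [3.141, 0.001, -0.137]
force: [-7.5, -5.2, 11.7]
grip_width: 0.0556
finger_force: 45.8
```

arm_command(
  deltas=[
    [[0, -0.1, 0], [0, 0, 0], 4.5],
    [[0, 0, 0], [0, 0, 0], 4.5],
  ],
)

```text
clock: 10.8
position: [0.5698, 0.0421, 0.3304]
tool_rot: [3.14, 0.001, -0.137]
force: [-6.2, -7.5, 9.9]
grip_width: 0.0562
finger_force: 45.1
```

arm_command(
  deltas=[
    [[0.1, 0, 0], [0, 0, 0], 4.5],
    [[0, -0.1, 0], [0, 0, 0], 4.5],
    [[0, 0, 0], [0, 0, 0], 4.5],
  ],
)

```text
clock: 11.1
position: [0.5703, 0.0424, 0.3304]
tool_rot: [3.139, 0.002, -0.137]
force: [-14.9, -11.8, 17.4]
grip_width: 0.0558
finger_force: 45.3
```

arm_command(
  deltas=[
    [[0, 0, 0], [0, 0, 0], 6.2],
    [[0, 0, 0], [0, 0, 0], 6.4],
    [[0, 0, 0], [0, 0, 0], 6.4],
    [[0, 0, -1], [0, 0, 0], 6.4],
    [[0, 0, -3], [0, 0, 0], 6.4],
    [[0, 0, -4], [0, 0, 0], 6.4],
    [[0, 0, -4], [0, 0, 0], 6.4],
    [[-3, 0, -3], [0, 0, 0], 6.4],
    [[-4, 0, 0], [0, 0, 0], 6.4],
    [[0, 0, 0], [0, 0, 0], 6.4],
    [[0, 0, 0], [0, 0, 0], 6.4],
  ],
)

```text
clock: 12.2
position: [0.5014, 0.0533, 0.4813]
tool_rot: [-3.141, -0.002, -0.136]
force: [0.4, -0.0, 0.2]
grip_width: 0.0637
finger_force: 0.0
```

```bash
cat > d.py <<'E'
from h import *
f=grab('wrist'); s=f['_s']; print(s['position'],s['tool_rot'],s['clock'],s['force'],s['grip_width'])
save(f,'w4.png')
q=np.array([.6082,.0651,.14]); Rz=R.from_euler('z',.1355)
for n,z in dict(front=.14,shaft=.14,stops=.14,pad=.143,cup=.14,knob=.096,mould=.14).items():
    for m in bot.mark_of(n,f)[:2]: print(n,m['at'],m['p'],onz(f,m['at'],z).round(4),(Rz.apply(onz(f,m['at'],z)-q)*1000).round(1))
E
python3 d.py
```

```text
[0.50143649 0.05327514 0.48133083] [-3.14123510e+00 -1.68494526e-03 -1.35784771e-01] 12.2 [ 0.39545278 -0.02086873  0.24239095] 0.06374600253504861
front [363.9, 245.4] 0.75 [0.4728 0.0201 0.14  ] [-128.1  -62.8    0. ]
shaft [372.2, 200.3] 0.6 [0.5082 0.0102 0.14  ] [-91.7 -67.9   0. ]
stops [277.3, 72.7] 0.58 [0.6076 0.0675 0.14  ] [-0.9  2.3  0. ]
stops [562.7, 328.6] 0.49 [ 0.376 -0.14   0.14 ] [-202.4 -234.6    0. ]
pad [438.2, 171.8] 0.85 [ 0.5238 -0.0403  0.143 ] [ -69.4 -115.8    3. ]
cup [221.8, 119.3] 0.76 [0.5822 0.1124 0.14  ] [-32.2  43.4   0. ]
mould [561.6, 110.6] 0.69 [ 0.5553 -0.1311  0.14  ] [ -25.9 -201.6    0. ]
mould [322.9, 122.8] 0.55 [0.5699 0.0402 0.14  ] [-34.6 -29.8   0. ]
```

View pics/w4.png

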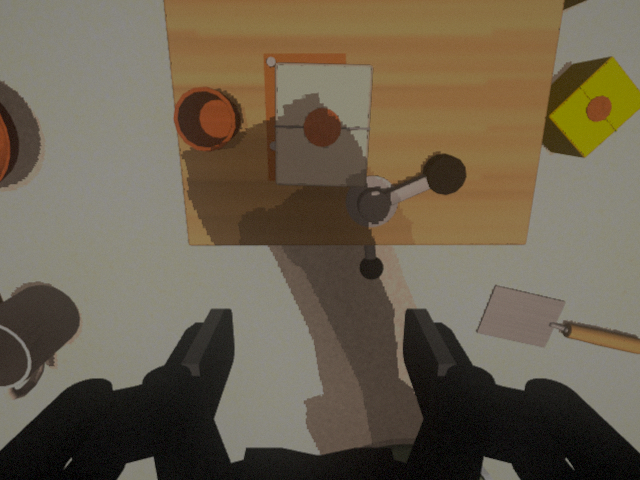

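The mould is in the corner; top corners at (276,65),(372,65),(366,186),(277,185). The shaft is at (374,200), pad at (443,173), and one ball shows in front at (371,268). Next I check the seating and the knob geometry in numbers.

```bash
cat > e.py <<'E'
from h import *
f=grab('wrist')
q=np.array([.6082,.0651,.14]); Rz=R.from_euler('z',.1355)
S=lambda p,z:(Rz.apply(onz(f,p,z)-q)*1000).round(1)
P=[S(p,.2) for p in [(276,65),(372,65),(366,186),(277,185)]]; print('mould top',*P,np.mean(P,0))
print('ball',S((371,268),.096),'edge',S((190,244),.14),S((525,244),.14),'pad',S((443,172),.161),'leftedge',S((179,150),.14),'rightedge',S((542,150),.14), 'hub', S((374,203),.15))
E
python3 e.py
```

```text
mould top [-2.1 -3.  60. ] [ -2.  -56.6  60. ] [-70.  -55.7  60. ] [-69.4  -1.5  60. ] [-35.875 -29.2    60.   ]
ball [-164.1  -75.4  -44. ] edge [-126.6   74.7    0. ] [-126.6 -190.3    0. ] pad [ -67.  -113.7   21. ] leftedge [-53.9  75.9   0. ] rightedge [ -53.8 -191.5    0. ] hub [-91.4 -68.   10. ]
```

arm_command(
  deltas=[
    [[-3, 0.9, 0], [0, 0, 0], 0],
    [[-2.9, 0.9, 0], [0, 0, 0], 0],
    [[0, 0, 3], [0, 0, 0], 0],
    [[0, 0, 3], [0, 0, 0], 0],
    [[0, 0, 3], [0, 0, 0], 0],
    [[0, 0, 3], [0, 0, 0], 0],
    [[0, 0, 3], [0, 0, 0], 0],
    [[0, 0, 2], [0, 0, 0], 0],
    [[0, 0, 0], [0, 0, 0], 0],
  ],
)

```text
clock: 13.55
position: [0.4404, 0.0433, 0.3082]
tool_rot: [3.141, 0.004, -0.136]
force: [-0.6, -1.2, 1.6]
grip_width: -0.0001
finger_force: 0.0
```

```bash
cat > d.py <<'E'
from h import *
s=bot.observe(); o=np.array([.5088,.0100,0])
print('stand-frame',(R.from_euler('z',.1355).apply(s['position']-o)*1000).round(1),s['clock'],s['force'].round(1),s['qpos'].round(2),s['grip_width'])
f=grab('wrist'); save(f,'w5.png')
E
python3 d.py
```

```text
stand-frame [-72.3  23.8 308.2] 13.55 [-0.6 -1.2  1.6] [-0.08  0.39 -0.19  2.14  0.13  0.62 -2.07] -0.00013773806533092905
```

View pics/w5.png

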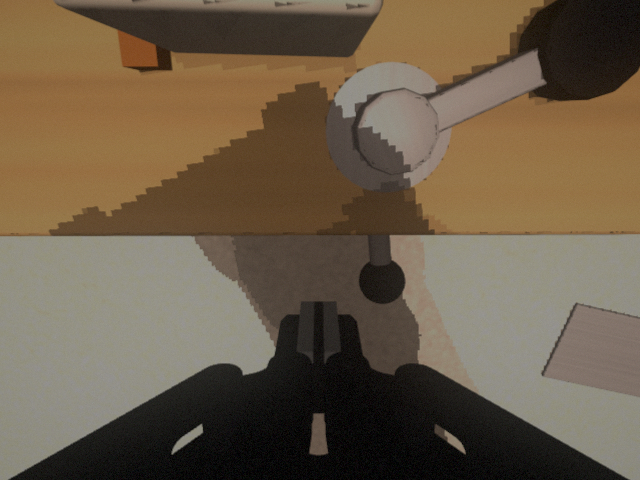

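The closed fingers (tips near (318,310)) stand left of the front ball at (382,282), over the free space in front of the shelf. I descend beside the ball.

arm_command(
  deltas=[
    [[0, 0, 2], [0, 0, 0], 0],
    [[0, 0, 2], [0, 0, 0], 0],
    [[0, 0, 1.1], [0, 0, 0], 0],
    [[0, 0, 0], [0, 0, 0], 0],
  ],
)

```text
clock: 14.0
position: [0.441, 0.0434, 0.2591]
tool_rot: [3.141, 0.001, -0.136]
force: [0.5, 0.4, 0.6]
grip_width: 0.0001
finger_force: 0.0
```

arm_command(
  deltas=[
    [[0, 0.5, 0], [0, 0, 0], 0],
    [[0, 0.5, 0], [0, 0, 0], 0],
    [[0, 0.5, 0], [0, 0, 0], 0],
  ],
)

```text
clock: 14.3
position: [0.4392, 0.0285, 0.2601]
tool_rot: [-3.14, -0.002, -0.136]
force: [0.9, 5.2, -0.1]
grip_width: -0.0005
finger_force: 3.2
```

arm_command(
  deltas=[
    [[0, 0.4, 0], [0, 0, 0], 0],
    [[0.1, 0.4, 0], [0, 0, 0], 0],
    [[0.1, 0.4, 0], [0, 0, 0], 0],
    [[0.1, 0.4, 0], [0, 0, 0], 0],
    [[0.2, 0.4, 0], [0, 0, 0], 0],
    [[0.2, 0.4, 0], [0, 0, 0], 0],
    [[0.2, 0.4, 0], [0, 0, 0], 0],
    [[0.2, 0.4, 0], [0, 0, 0], 0],
    [[0.2, 0.4, 0], [0, 0, 0], 0],
  ],
)

```text
clock: 15.2
position: [0.4475, -0.0087, 0.2602]
tool_rot: [-3.14, -0.002, -0.136]
force: [3.6, 9.4, -1.6]
grip_width: -0.0005
finger_force: 5.0
```

```bash
cat > k.py <<'E'
from h import *
s=bot.observe(); o=np.array([.5088,.0100,0]); Rz=R.from_euler('z',.1355)
p=(Rz.apply(s['position']-o)*1000).round(1); print('tcp stand',p,s['clock'],'F stand',Rz.apply(s['force']).round(1))
f=grab('wrist')
for n,z in dict(pad=.143,knob=.096).items():
    for m in bot.mark_of(n,f)[:2]:
        v=Rz.apply(onz(f,m['at'],z)-o)*1000; print(n,m['at'],round(m['p'],2),v.round(1),np.degrees(np.arctan2(v[1],v[0])).round(1),np.hypot(*v[:2]).round(1))
E
python3 k.py
```

```text
tcp stand [-58.3 -26.8 260.2] 15.2 F stand [ 2.3  9.7 -1.6]
```

arm_command(
  deltas=[
    [[0, -0.4, 0], [0, 0, 0], 0],
    [[0, 0, -2], [0, 0, 0], 0],
    [[0, 0, -2.5], [0, 0, 0], 0],
    [[0, 0, 0], [0, 0, 0], 0],
    [[-0.4, -4.4, 0], [0, 0, 0], 0],
    [[-0.4, -4.4, 0], [0, 0, 0], 0],
    [[0, 0, 0], [0, 0, 0], 0],
    [[0, 0, 0], [0, 0, 0], 0],
  ],
)

```text
clock: 16.15
position: [0.4512, 0.0839, 0.3041]
tool_rot: [3.141, 0.0, -0.134]
force: [0.4, -1.9, 0.3]
grip_width: -0.0003
finger_force: 0.0
```

```bash
python3 k.py
python3 - <<'E'
from h import *
f=grab('wrist'); save(f,'w6.png')
E
```

```text
tcp stand [-67.   65.4 304.1] 16.15 F stand [ 0.6 -1.8  0.3]
knob [502.5, 256.7] 0.21 [-53.3 -19.3  96. ] -160.1 56.6
```

View pics/w6.png

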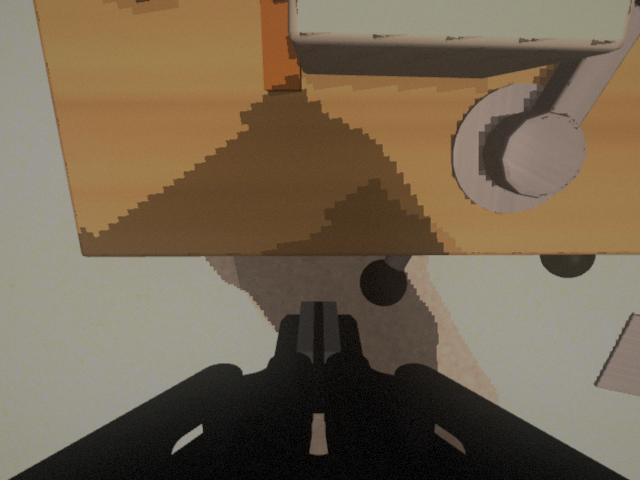

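Ball B is at (383,283), just right of the fingers. The clamp arm now points towards the mould's side. I descend and push.

arm_command(
  deltas=[
    [[0, 0, 2.2], [0, 0, 0], 0],
    [[0, 0, 2.2], [0, 0, 0], 0],
    [[0, 0, 0], [0, 0, 0], 0],
    [[0, 0.6, 0], [0, 0, 0], 0],
    [[0, 0.6, 0], [0, 0, 0], 0],
    [[0, 0.4, 0], [0, 0, 0], 0],
    [[0, 0.4, 0], [0, 0, 0], 0],
    [[0, 0.3, 0], [0, 0, 0], 0],
    [[0, 0, 0], [0, 0, 0], 0],
  ],
)

```text
clock: 17.25
position: [0.4482, 0.0603, 0.2613]
tool_rot: [-3.141, -0.001, -0.137]
force: [-3.3, 5.0, 0.4]
grip_width: -0.0004
finger_force: 2.7
```

```bash
sed -i '/^f=/,$d' k.py; python3 k.py
```

```text
tcp stand [-66.8  41.6 261.3] 17.25 F stand [-3.9  4.5  0.4]
```

arm_command(
  deltas=[
    [[0, 0.3, 0], [0, 0, 0], 0],
    [[0, 0.3, 0], [0, 0, 0], 0],
    [[0, 0.2, 0], [0, 0, 0], 0],
    [[0, 0, 0], [0, 0, 0], 0],
  ],
)

```text
clock: 17.65
position: [0.447, 0.0524, 0.2613]
tool_rot: [-3.141, -0.001, -0.137]
force: [-3.9, 6.1, 0.9]
grip_width: 0.0003
finger_force: 2.9
```

arm_command(
  deltas=[
    [[0, 0.1, 0], [0, 0, 0], 0],
    [[0, 0.1, 0], [0, 0, 0], 0],
  ],
)

```text
clock: 17.85
position: [0.4467, 0.0507, 0.2612]
tool_rot: [-3.141, -0.0, -0.136]
force: [-2.9, 8.2, 0.1]
grip_width: 0.0001
finger_force: 3.5
```

arm_command(
  deltas=[
    [[0, 0.1, 0], [0, 0, 0], 0],
    [[0, 0.1, 0], [0, 0, 0], 0],
  ],
)

```text
clock: 18.05
position: [0.4465, 0.0487, 0.2613]
tool_rot: [-3.141, -0.001, -0.136]
force: [-3.9, 9.4, 0.0]
grip_width: -0.0002
finger_force: 3.6
```

arm_command(
  deltas=[
    [[0, 0.1, 0], [0, 0, 0], 0],
    [[0, 0.1, 0], [0, 0, 0], 0],
  ],
)

```text
clock: 18.25
position: [0.4463, 0.0468, 0.2613]
tool_rot: [-3.14, -0.001, -0.136]
force: [-2.7, 11.9, 0.5]
grip_width: -0.0002
finger_force: 5.4
```

arm_command(
  deltas=[
    [[0, 0, 0], [0, 0, 0], 0],
    [[0, 0, 0], [0, 0, 0], 0],
  ],
)

```text
clock: 18.45
position: [0.4463, 0.047, 0.2613]
tool_rot: [-3.14, -0.001, -0.136]
force: [-4.0, 9.9, -0.8]
grip_width: -0.0001
finger_force: 4.4
```

```bash
cat >> k.py <<'E'
a=[]
for n in ('scene','side'):
    f=grab(n)
    for m in bot.mark_of('pad',f)[:2]:
        v=Rz.apply(onz(f,m['at'],.143)-o)*1000; print(n,m['at'],round(m['p'],2),v.round(1),np.degrees(np.arctan2(v[1],v[0])).round(1),np.hypot(*v[:2]).round(1))
print('F stand',Rz.apply(bot.observe()['force']).round(1))
E
python3 k.py
```

```text
tcp stand [-66.9  28.2 261.3] 18.45 F stand [-5.3  9.3 -0.8]
scene [300.6, 236.8] 0.44 [ 49.1  -6.5 143. ] -7.6 49.6
side [327.8, 235.3] 0.53 [ 59.8  -9.  143. ] -8.6 60.5
F stand [-4.4  9.   0.1]
```

arm_command(
  deltas=[
    [[0, 0.05, 0], [0, 0, 0], 0],
    [[0, 0.05, 0], [0, 0, 0], 0],
  ],
)

```text
clock: 18.85
position: [0.4462, 0.0463, 0.2613]
tool_rot: [-3.14, -0.001, -0.136]
force: [-3.4, 14.8, -1.4]
grip_width: -0.0
finger_force: 6.7
```

arm_command(
  deltas=[
    [[0, 0.05, 0], [0, 0, 0], 0],
    [[0, 0, 0], [0, 0, 0], 0],
  ],
)

```text
clock: 19.05
position: [0.4461, 0.0461, 0.2613]
tool_rot: [-3.139, -0.001, -0.135]
force: [-4.1, 15.2, -1.6]
grip_width: 0.0001
finger_force: 6.9
```

arm_command(
  deltas=[
    [[0, 0.03, 0], [0, 0, 0], 0],
    [[0, 0, 0], [0, 0, 0], 0],
  ],
)

```text
clock: 19.25
position: [0.4461, 0.0459, 0.2613]
tool_rot: [-3.139, -0.001, -0.135]
force: [-4.9, 16.7, -0.9]
grip_width: 0.0002
finger_force: 7.5
```

arm_command(
  deltas=[
    [[0, -0.05, 0], [0, 0, 0], 0],
    [[0, -0.1, 0], [0, 0, 0], 0],
    [[0, -0.3, 0], [0, 0, 0], 0],
    [[0, -0.5, 0], [0, 0, 0], 0],
    [[0, 0, -2], [0, 0, 0], 0],
    [[0, 0, -4], [0, 0, 0], 0],
    [[0, 0, -4], [0, 0, 0], 0],
    [[0, 0, -4], [0, 0, 0], 0],
    [[0, 0, -4], [0, 0, 0], 0],
    [[0, 0, -4], [0, 0, 0], 0],
    [[0, 0, 0], [0, 0, 0], 0],
    [[0, 0, 0], [0, 0, 0], 0],
  ],
)

```text
clock: 20.45
position: [0.4473, 0.054, 0.4811]
tool_rot: [-3.141, -0.002, -0.137]
force: [-0.9, 0.9, -0.2]
grip_width: -0.0002
finger_force: 0.0
```

```bash
cat > z.py <<'E'
from h import *
s=bot.observe(); o=np.array([.5088,.0100,0]); q=np.array([.6082,.0651,.14]); Rz=R.from_euler('z',.1355)
f=grab('wrist'); print(s['position'],s['clock'])
for m in bot.mark_of('pad',f)[:2]:
    v=Rz.apply(onz(f,m['at'],.143)-o)*1000; print('pad',m['at'],m['p'],v.round(1),np.degrees(np.arctan2(v[1],v[0])).round(1))
for m in bot.mark_of('mould',f)[:2]: print('mould',m['at'],m['p'],(Rz.apply(onz(f,m['at'],.14)-q)*1000).round(1))
# plaster's bright top: rectangle + stop's edges as reference
hsv=cv2.cvtColor(f['frame'],cv2.COLOR_RGB2HSV)
for m in bot.find_in('mould',f)[:2]: print(m)
for n in ('jar','cup'):
    for m in bot.mark_of(n,f)[:1]: print(n,onz(f,m['at'],.14 if n=='cup' else 0).round(3),m['p'])
mask=((hsv[:,:,1]<70)&(hsv[:,:,2]>70)).astype(np.uint8)
c=[onz(f,(0,0),.2)]
x,y=proj(f,q+Rz.inv().apply([-.05,-.015,.06])).astype(int); print('probe',x,y,hsv[y,x])
exp=[proj(f,q+Rz.inv().apply(np.array(p))) for p in [(0,0,.06),(0,-.056,.06),(-.07,-.056,.06),(-.07,0,.06)]]; print('expected top corners',np.round(exp,1).tolist())
g=cv2.cvtColor(f['frame'],cv2.COLOR_RGB2GRAY); E=np.array(exp)
sub=cv2.goodFeaturesToTrack(g,200,.01,4); sub=cv2.cornerSubPix(g,sub,(4,4),(-1,-1),(3,30,.01)).reshape(-1,2)
for e in E:
    d=np.linalg.norm(sub-e,axis=1); i=d.argsort()[:3]; print(e.round(1),[(sub[j].round(1).tolist(),(Rz.apply(onz(f,sub[j],.2)-q)*1000).round(1).tolist()) for j in i])
E
python3 z.py
```

```text
[0.44725918 0.05404371 0.48112772] 20.45
pad [371.8, 46.1] 0.73 [ 53.1  -1.5 143. ] -1.6
mould [313.8, 42.9] 0.87 [-35.5 -30.    0. ]
mould [562.0, 53.6] 0.83 [ -42.2 -201.6    0. ]
{'rect': [260.7, 0.0, 101.6, 95.6], 'p': 0.9}
{'rect': [542.0, 0.0, 98.0, 98.4], 'p': 0.78}
cup [0.581 0.112 0.14 ] 0.86
probe 285 54 [ 23  44 133]
expected top corners [[254.9, -50.9], [362.4, -50.8], [358.4, 92.2], [260.6, 92.2]]
[254.9 -50.9] [([294.29998779296875, 9.5], [-27.9, -20.0, 60.0]), ([215.1999969482422, 10.300000190734863], [-28.3, 22.8, 60.0]), ([292.29998779296875, 12.699999809265137], [-29.5, -18.9, 60.0])]
[362.4 -50.8] [([326.79998779296875, 12.5], [-29.3, -37.6, 60.0]), ([310.20001220703125, 1.7000000476837158], [-24.2, -28.7, 60.0]), ([351.0, 26.5], [-36.2, -50.9, 60.0])]
[358.4  92.2] [([363.3999938964844, 92.5], [-70.2, -58.8, 60.0]), ([352.0, 95.0], [-71.5, -52.4, 60.0]), ([361.70001220703125, 106.9000015258789], [-78.0, -58.1, 60.0])]
[260.6  92.2] [([262.29998779296875, 90.9000015258789], [-69.3, -1.0, 60.0]), ([257.1000061035156, 104.69999694824219], [-76.8, 2.3, 60.0]), ([273.0, 97.0], [-72.6, -7.0, 60.0])]
```

arm_command(
  deltas=[
    [[3.5, 0, 0], [0, 0, 0], 0],
    [[3.5, 0, 0], [0, 0, 0], 0],
    [[2, 0, 0], [0, 0, 0], 0],
    [[0, 0, 0], [0, 0, 0], 0],
    [[0, 0, 0], [0, 0, 0], 0],
  ],
)

```text
clock: 21.25
position: [0.5366, 0.0421, 0.4794]
tool_rot: [3.141, 0.002, -0.136]
force: [-0.3, 0.3, -0.3]
grip_width: -0.0003
finger_force: 0.0
```

```bash
cat >> z.py <<'E'
print('stop corners (outer rear, outer short end) seen vs expected')
for p in [(.01,.01,.012),(-.075,.01,.012)]:
    e=proj(f,q+Rz.inv().apply(np.array(p))); d=np.linalg.norm(sub-e,axis=1); print(e.round(1),sub[d.argmin()].round(1))
E
python3 z.py
```

```text
[0.53656492 0.04206648 0.47939175] 21.25
pad [368.6, 178.7] 0.82 [ 51.9  -2.5 143. ] -2.7
mould [315.3, 175.5] 0.84 [-37.2 -30.8   0. ]
mould [547.8, 143.2] 0.82 [ -13.5 -201.     0. ]
{'rect': [528.5, 0.0, 110.8, 53.3], 'p': 0.88}
{'rect': [529.8, 98.4, 100.6, 96.8], 'p': 0.85}
cup [0.583 0.111 0.14 ] 0.91
probe 289 210 [15 76 74]
expected top corners [[261.7, 126.9], [357.9, 127.0], [354.5, 241.5], [266.3, 241.5]]
[261.7 126.9] [([258.8999938964844, 120.0999984741211], [3.8, 1.5, 60.0]), ([252.1999969482422, 124.5999984741211], [1.3, 5.4, 60.0]), ([266.8999938964844, 118.69999694824219], [4.6, -3.2, 60.0])]
[357.9 127. ] [([354.0, 129.39999389648438], [-1.4, -53.8, 60.0]), ([356.29998779296875, 133.0], [-3.4, -55.2, 60.0]), ([341.5, 121.5999984741211], [3.0, -46.4, 60.0])]
[354.5 241.5] [([370.0, 229.5], [-62.1, -65.5, 60.0]), ([373.5, 220.60000610351562], [-56.3, -67.5, 60.0]), ([383.29998779296875, 232.8000030517578], [-64.2, -74.0, 60.0])]
[266.3 241.5] [([234.60000610351562, 262.0], [-83.9, 20.9, 60.0]), ([237.10000610351562, 270.1000061035156], [-89.5, 19.7, 60.0]), ([229.8000030517578, 260.79998779296875], [-83.0, 23.9, 60.0])]
stop corners (outer rear, outer short end) seen vs expected
[255.6 109.1] [258.5 106.5]
[260.8 228.4] [267.7 186.7]
```

```bash
cat > y.py <<'E'
from h import *
q=np.array([.6082,.0651,.14]); Rz=R.from_euler('z',.1355)
f=grab('wrist'); I=f['frame'].astype(float)
def prof(pts,name,z):
    v=np.array([I[y-1:y+2,x-1:x+2].mean((0,1)) for x,y in pts]); g=np.abs(np.diff(v,axis=0)).sum(1)
    for i in np.where(g>18)[0]: print(name,pts[i],int(g[i]),v[i].astype(int),v[i+1].astype(int),[(k,(Rz.apply(onz(f,np.add(pts[i],pts[i+1])/2,k)-q)*1000).round(1)[:2].tolist()) for k in z])
for c in (285,330): prof([(c,r) for r in range(95,140)],'rear%d'%c,(.2,.152))
for r in (160,190): prof([(c,r) for c in range(245,285)],'left%d'%r,(.2,.152))
E
python3 y.py
```

```text
rear285 (285, 103) 22 [134  98  59] [124  91  54] [(0.2, [13.2, -13.7]), (0.152, [14.0, -10.1])]
rear285 (285, 106) 23 [124  91  54] [134  99  60] [(0.2, [11.5, -13.7]), (0.152, [12.1, -10.0])]
rear285 (285, 109) 30 [142  97  55] [134  85  45] [(0.2, [9.9, -13.6]), (0.152, [10.1, -10.0])]
rear285 (285, 110) 30 [134  85  45] [124  73  36] [(0.2, [9.3, -13.6]), (0.152, [9.4, -10.0])]
rear285 (285, 111) 30 [124  73  36] [108  64  31] [(0.2, [8.8, -13.6]), (0.152, [8.8, -10.0])]
rear285 (285, 112) 20 [108  64  31] [96 58 29] [(0.2, [8.2, -13.6]), (0.152, [8.1, -9.9])]
rear285 (285, 127) 20 [65 53 43] [72 60 49] [(0.2, [-0.1, -13.4]), (0.152, [-1.9, -9.7])]
rear285 (285, 128) 28 [72 60 49] [83 70 57] [(0.2, [-0.7, -13.4]), (0.152, [-2.5, -9.7])]
rear285 (285, 129) 21 [83 70 57] [91 77 63] [(0.2, [-1.3, -13.4]), (0.152, [-3.2, -9.7])]
rear330 (330, 108) 20 [140 101  59] [137  92  50] [(0.2, [10.4, -39.6]), (0.152, [10.8, -41.0])]
rear330 (330, 112) 30 [130  76  36] [114  67  32] [(0.2, [8.2, -39.6]), (0.152, [8.1, -41.0])]
rear330 (330, 113) 27 [114  67  32] [97 58 29] [(0.2, [7.7, -39.7]), (0.152, [7.5, -41.0])]
rear330 (330, 128) 20 [66 55 44] [74 61 50] [(0.2, [-0.7, -39.7]), (0.152, [-2.5, -41.1])]
rear330 (330, 129) 25 [74 61 50] [84 70 57] [(0.2, [-1.3, -39.7]), (0.152, [-3.2, -41.1])]
rear330 (330, 130) 23 [84 70 57] [93 78 64] [(0.2, [-1.8, -39.7]), (0.152, [-3.9, -41.1])]
left160 (264, 160) 19 [78 47 26] [79 55 37] [(0.2, [-18.9, -0.7]), (0.152, [-24.2, 5.5])]
left160 (265, 160) 31 [79 55 37] [84 66 52] [(0.2, [-18.9, -1.3]), (0.152, [-24.2, 4.8])]
left160 (266, 160) 24 [84 66 52] [89 75 63] [(0.2, [-18.9, -1.9]), (0.152, [-24.2, 4.0])]
left190 (265, 190) 23 [74 49 32] [76 58 44] [(0.2, [-37.0, -0.6]), (0.152, [-45.8, 5.6])]
left190 (266, 190) 22 [76 58 44] [80 67 55] [(0.2, [-37.0, -1.2]), (0.152, [-45.8, 4.9])]
left190 (267, 190) 21 [80 67 55] [87 74 62] [(0.2, [-37.0, -1.8]), (0.152, [-45.8, 4.1])]
```

Measured: the mould's rear edge is about 1 mm from the short bar and its left edge about 1 mm from the long bar, parallel to within about 0.02 rad. The pad bears on its side and the robot is clear of everything.

```bash
python3 -c "
from workcell import bot
print(bot.job_done())"
```

```text
the job is handed in; nothing more can be done
None
```

The job is handed in, with no verdict returned: the mould stands in the stop corner, about 1 mm or less from each bar, clamped at an estimated 8 to 10 N (worked out from the push at the ball), with the robot clear of everything.

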